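# Run the fixture plate out to the limit tab and hold it for deburring

## Task

The underside of the aluminium fixture plate has to be deburred, so it must hang out over the end of its slide rest. First turn the reset knob of the travel gauge, which still shows the last job, anticlockwise back to its zero stop; then slide the plate outward so that its front edge pushes the gauge's feeler along until the red pointer lines up with the orange limit tab, without overrunning it (the pointer stays at the furthest travel). The steel core makes the plate nose-heavy, so keep it flat on the rest all the way and finish still holding it there, so that it cannot tip.

Things in the scene. Friction and masses are not known exactly. Their poses are not given: they have to be found in the camera images.
- slide_rest: Grey and steel slide rest, 110 mm wide (its x), 200 mm long (its y), fixed. Origin on the bench under its middle; +y points outward, the way the plate is slid. Flat bed 50 mm above the origin, a guide strip along each side (5 mm high, 94 mm apart). The travel gauge, a blue housing with a round white dial (104 mm) facing up, 65.5 mm above the bench, is bolted to its -x side.
- rest_edge (a point): Middle of the bed's outer (+y) edge, at bed height; axes as the slide rest's.
- knob_grip (a point): Centre of the grip bar of the black reset knob in the middle of the dial, 21 mm above the dial face. Bar 34 mm long, 12 mm wide, from 6 to 32 mm above the face; the knob turns about the vertical through this point. Its x axis runs along the bar towards the red pointer and turns with the knob; grip across the 12 mm.
- reset_knob (a joint): Gauge reading: angle of knob and pointer in rad, 0 at the zero stop, growing clockwise seen from above, to 1.25. At 0 the pointer lies 3.316 rad (190 degrees) anticlockwise, from above, of the slide rest's +x axis. Geared to the feeler, 125 mm a rad: turning back draws the feeler in, pushing the feeler out turns the knob. Stays where left (about 0.1 N m at the knob, 1 N at the feeler).
- limit_tab (a joint): Angle at which the orange limit tab is set on the rim of the dial, on the same scale as reset_knob, in rad. It is clamped and not to be moved.
- tab_mark (a point): The limit tab's index, at the rim of the dial, 48 mm from the knob's axis; its x axis points outward from the knob's axis through the tab.
- pointer_tip (a point): Tip of the red pointer, 45.5 mm from the knob's axis; its x axis points outward along the pointer.
- feeler_face (a point): Face of the feeler's steel foot (58 x 8 x 18 mm) that the plate's front edge pushes, 23 mm to the -x side of the plate's centre line. The foot slides along the slide rest's y axis: with the gauge at 0 the face is level with the bed's outer edge, and it stands 125 mm further out per rad.
- plate: Loose aluminium plate, 90 (its x) x 230 (its y) x 8 mm, on the bed between the guide strips (2 mm play each side), with a steel core 50 x 24 x 46 mm clamped on its outer end. Origin at the centre of its underside; +y points outward. About 0.8 kg in all; balance point about 80 mm behind the front edge: it tips forward when it overhangs by more, unless held.
- heel_block (a point): Centre of the black heel block on the plate, by which it is held: 50 mm along x, 20 mm along y, 38 mm high (upright on the plate's top), 90 mm behind the plate's middle. This point is 19 mm above the plate's top, 27 mm above the bed.
- plate_edge (a point): Middle of the plate's front (+y) edge, half-way up its thickness.

How it is judged:
On the way, in this order (a step that is already met when the one before it is completed fails the run):
1. the gauge is turned back to its zero stop (value of joint reset_knob below 0.03 rad), for 0.2 s.
2. the plate's front edge pushes the feeler outward (value of joint reset_knob above 0.4 rad and y of plate_edge in the frame of feeler_face above -0.006 m), for 0.1 s.
At the end, for the whole second after the job is handed in: Pointer within 0.06 rad (7.5 mm of travel) of the limit tab, plate edge within 6 mm of the feeler's face; plate in its guides (within 0.06 rad), flat on the bed (tilt under 0.04 rad, height within 5 mm), at rest, the gripper still bearing on it (over 1 N) (angle between the x axis of pointer_tip and the x axis of tab_mark, either way round below 0.06 rad and y of plate_edge in the frame of feeler_face between -0.006 and 0.006 m and z of plate in the frame of slide_rest between 0.045 and 0.055 m and angle between the y axis of plate and the y axis of slide_rest, either way round below 0.06 rad and angle between plate's own z axis and vertical below 0.04 rad and linear speed of plate below 0.01 m/s and contact force between the fingers and plate above 1 N); the arm keeps its last pose, push and grip.
It fails at once if the plate tips or is lifted off the bed at an angle (angle between plate's own z axis and vertical above 0.15 rad).
It fails at once if the limit tab is moved (distance of tab_mark from where it was at the start of the episode above 0.003 m).
It also fails if it takes over 51 s, if anything falls off the work surface, if the arm or the gripper's body presses on something with over 40 N, if the wrist force passes 120 N, or if a joint passes its speed limit or range.

## Robot

A 6-joint arm with a two-finger parallel gripper is mounted at the origin on a cart in front of the work surface, level with it; the furniture and walls round the work are solid. World frame = base frame: x ahead of the robot, y to its left, z up, the work surface at z = 0. Lengths are in m, angles in rad, forces in N, time in s.
With the tool pointing down it reaches from about 0.35 to 0.8 m from the base axis. Payload 7.3 kg.
Tool frame: the origin (TCP) lies between the finger pads; the fingertips stand 14 mm ahead of it and the grasp point (between the pads) lies 5 mm behind it (env.tip_reach is the distance from the TCP to the fingertips, in m); y points along the fingers, x is the direction in which the jaws open and shut, and the axes are right-handed (so a half turn about y gives the same grasp; the last joint's range is limited). The gripper opens to 85 mm and grips with 20 to 120 N. Pads are 22 mm wide; open, the fingers measure 114 mm over their backs; the gripper's body (76 mm by 85 mm) begins 54 mm behind the grasp point. The pads swing forward as they close: fully open they stand 13 mm farther back than shut.
Start: joints at [1.057, 0.342, 1.524, -0, 1.275, -0.146], TCP at [0.189, 0.49, 0.245] pointing down, gripper open.
Joint ranges: [-2.53, 2.53], [-0.77, 2.02], [0.04, 2.7], [-1, 4.14], [0.28, 2.66], [-3.11, 3.11]. Speed limits (rad/s): [2.57, 2.57, 3.14, 3.14, 3.14, 3.14].

## Interface

Orientations are given as [roll, pitch, yaw] about the fixed x, y, z axes, in that order (R = Rz(yaw) Ry(pitch) Rx(roll)).
In Python, from rig import env, viewer gives the robot as it stands.
- The arm moves only by the tool drive_tool, never from a script. Its argument "steps" is a list of rows, each an object of numbers: "dx", "dy", "dz": the shift along the tool's x, y, z in units of 25 mm (1.0 is 25 mm); "yaw": the turn about the tool's y in units of 6 degrees (1.0 is 6 degrees); "gripper": the finger opening in mm, from 0 to 85.4. A call has exactly 10 rows; each row shifts and turns the commanded pose from where the row before left it, along the tool's axes as they then stand; what a row does not reach is not made up. A row lasts 1/12 s, in which the tool goes at most 41.7 mm and 7.16 degrees, less where a joint would pass 70% of its speed; a pose out of reach is approached as far as the arm can. A call is refused whole if a number of a shift passes 1 or a number of a turn 1, either way. A call with a gripper value outside its range is refused whole. The fingers move at their own pace and stop on an object; the grip force is fixed at half the most. Time passes only in rows, so rows that do not move let the fingers close, or fill a call up. It gives the time, the measured TCP pose, the force and the opening at its end, in the units of the state.
- env.get_obs(): the state, without advancing time (a new reading comes with each control period).
- viewer.capture(name): name is "scene" or "top"; returns a dict with "image" (420x560x3 uint8, red, green, blue), "camera_matrix" (3x3 intrinsics, pixels), "position" and "rotation" of the camera in the world. Camera axes: x right, y up, looking along -z (the intrinsics and any distortion apply to the point x, -y, -z); pixel columns grow to the right and rows downward; lengths in m; the calibration is good to about 2 mm. A picture is of the moment at which its call begins. There is no depth.
- env.sign_off(): hands the job in, once; it reports no verdict.
The state is a dict: "t": time; "joint_positions": joint angles; "qd": joint speeds; "joint_torque": joint torques, N m; "ee_pos": TCP position; "tool_rot": TCP orientation; "ft_force": force on the tool from outside, world axes, zero at the start; "torque": the same for the moment, N m; "opening": opening from 0.0 (shut) to 1.0 (fully open).
Only numpy, scipy, OpenCV 4.12 (cv2) and the standard library are available. Lean on these libraries where they do the work, as an engineer would, in place of code of your own. Each camera call takes 0.05 s, during which the arm holds its last target.

## Working session

There is one attempt and no reset: what is moved stays moved. The work goes in short steps, Python scripts to look and compute and a tool call to move; the robot and the scene stay as the last step left them, time stands still between calls to the robot, and variables do not carry over. Pictures are saved under pics/ and viewed, and the job is handed in when it is done.

Besides the shell and the picture viewer there is one more tool, called after "Call:" as a command line: name --argument value ..., lists and objects as JSON in quotes. drive_tool: Moves the arm, as the interface text tells. Its arguments: {"type":"object","properties":{"steps":{"type":"array","items":{"type":"object","properties":{"dx":{"type":"number"},"dy":{"type":"number"},"dz":{"type":"number"},"yaw":{"type":"number"},"gripper":{"type":"number"}}}}},"required":["steps"]}

```bash
mkdir -p pics; ls; cat > h.py <<'E'
import numpy as np, cv2
from rig import env, viewer
def cap(n,f):
    c=viewer.capture(n); cv2.imwrite('pics/'+f,cv2.cvtColor(c['image'],cv2.COLOR_RGB2BGR)); np.savez('pics/'+f+'.npz',**{k:np.array(c[k]) for k in('image','camera_matrix','position','rotation')}); return c
def load(f): return dict(np.load('pics/'+f+'.npz'))
def ray(c,u,v,z):
    K=np.array(c['camera_matrix']); d=np.array([(u-K[0,2])/K[0,0],-(v-K[1,2])/K[1,1],-1.]); d=np.array(c['rotation'])@d; p=np.array(c['position']); return p+d*(z-p[2])/d[2]
def proj(c,P):
    q=np.array(c['rotation']).T@(np.array(P)-c['position']); K=c['camera_matrix']; return K[0,2]+K[0,0]*q[0]/-q[2],K[1,2]+K[1,1]*-q[1]/-q[2]
E
python3 - <<'E'
from h import *
o=env.get_obs();print(o)
for n in('scene','top'):
    c=cap(n,n+'1.png');print({k:c[k] for k in c if k!='image'})
E
```

```text
pics
{'t': 0.0, 'joint_positions': array([ 1.05698472e+00,  3.42709250e-01,  1.52499503e+00, -4.05530687e-05,
        1.27540983e+00, -1.46023636e-01]), 'qd': array([-0.00063154, -0.00032498,  0.00208977, -0.00024923, -0.00052695,
        0.00088504]), 'joint_torque': array([-5.07872460e-05, -4.33670640e+01, -2.46017879e+01, -1.39900117e-04,
        7.90314196e-03,  3.15233331e-05]), 'ee_pos': array([0.18858061, 0.48956024, 0.24464061]), 'tool_rot': array([-1.57061331e+00,  1.51090665e-03,  1.20302033e+00]), 'ft_force': array([0.2417078 , 0.73670384, 0.03454192]), 'torque': array([ 0.00219145, -0.01708987,  0.03616993]), 'opening': 1.0018705356461581}
{'camera_matrix': array([[452.99215406,   0.        , 277.78371215],
       [  0.        , 452.99215406, 213.31902319],
       [  0.        ,   0.        ,   1.        ]]), 'position': array([ 0.02489222, -0.2541811 ,  0.56354297]), 'rotation': array([ 0.94950593, -0.0214024 , -0.80152626])}
{'camera_matrix': array([[431.32847065,   0.        , 274.91565765],
       [  0.        , 431.32847065, 203.34669047],
       [  0.        ,   0.        ,   1.        ]]), 'position': array([0.3582318 , 0.21086494, 0.90271967]), 'rotation': array([ 0.21738872,  0.00316319, -1.43558808])}
```

View pics/scene1.png

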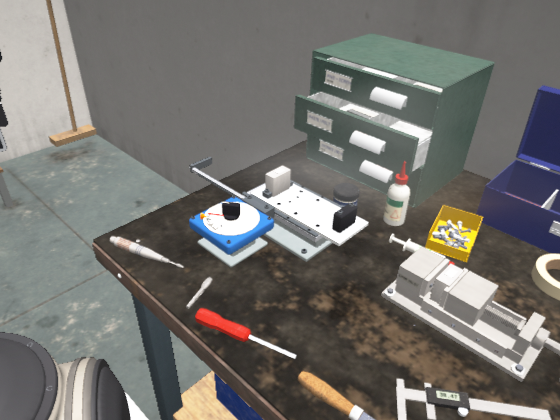

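View pics/top1.png

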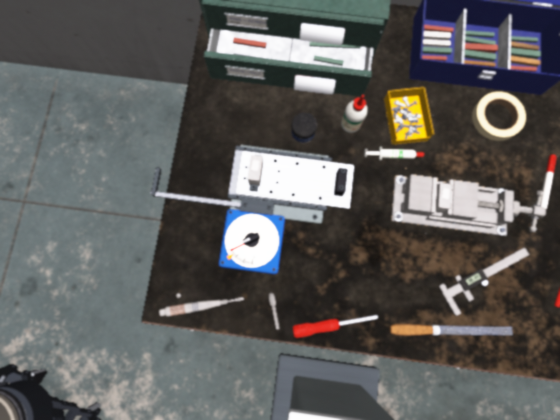

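```bash
sed -i 's/^import numpy.*/&\nfrom scipy.spatial.transform import Rotation as Ro/; s/np.array(c\[.rotation.\])/Ro.from_euler("xyz",c["rotation"]).as_matrix()/g' h.py; python3 - <<'E'
from h import *
c=load('top1.png')
im=cv2.cvtColor(c['image'],cv2.COLOR_RGB2BGR)[135:285,145:365]
cv2.imwrite('pics/z1.png',cv2.resize(im,None,fx=3.6,fy=3.6,interpolation=cv2.INTER_CUBIC))
c=load('scene1.png')
im=cv2.cvtColor(c['image'],cv2.COLOR_RGB2BGR)[145:275,180:380]
cv2.imwrite('pics/z2.png',cv2.resize(im,None,fx=4,fy=4,interpolation=cv2.INTER_CUBIC))
E
```

```text
(no output)
```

View pics/z1.png

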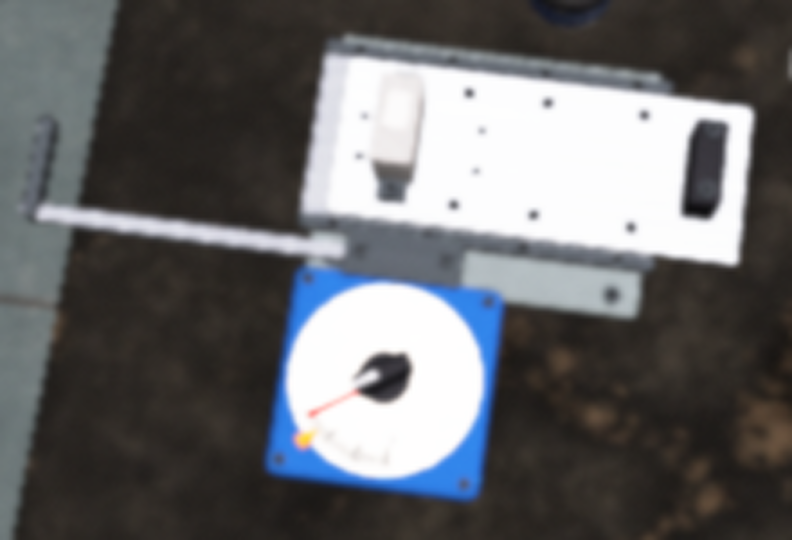

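View pics/z2.png

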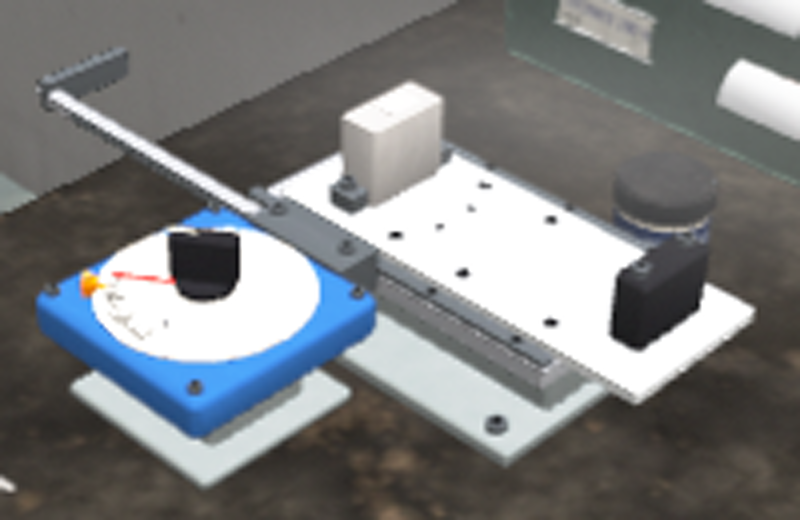

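```bash
cat >> h.py <<'E'
def masks(c):
    hsv=cv2.cvtColor(c['image'],cv2.COLOR_RGB2HSV); H,S,V=[hsv[...,i].astype(int) for i in range(3)]
    return dict(blue=(H>100)&(H<115)&(S>150)&(V>120), red=((H<6)|(H>172))&(S>90)&(V>120), orange=(H>8)&(H<30)&(S>120)&(V>150), white=(S<40)&(V>190), black=(V<70))
def big(m,roi):
    z=np.zeros(m.shape,np.uint8); r=roi; z[r[1]:r[3],r[0]:r[2]]=m[r[1]:r[3],r[0]:r[2]]
    cs,_=cv2.findContours(z,cv2.RETR_EXTERNAL,cv2.CHAIN_APPROX_NONE); return max(cs,key=cv2.contourArea),z
def xy(c,pts,z): return np.array([ray(c,u,v,z)[:2] for u,v in np.reshape(pts,(-1,2))])
def yawrect(P):
    (cx,cy),(w,h),a=cv2.minAreaRect(P.astype(np.float32)*1000); return cx,cy,w,h,a
E
python3 - <<'E'
from h import *
c=load('top1.png');m=masks(c)
b,_=big(m['blue'],(210,190,300,290));print('blue',yawrect(xy(c,b,.0655)))
w,_=big(m['white'],(215,200,295,280));P=xy(c,w,.0655);print('dial',cv2.fitEllipse(P.astype(np.float32)*1000))
w,_=big(m['white'],(225,140,360,210));P=xy(c,w,.058);print('plate',yawrect(P))
cen=None
for k in('red','orange'):
    v,u=np.nonzero(m[k][200:285,215:300]);u+=215;v+=200;P=xy(c,np.c_[u,v],.0675);print(k,len(u),P.mean(0),P[:,1].max());
    if k=='red':print(np.round(P*1000))
s=load('scene1.png')
ms=masks(s)
w,_=big(ms['white'],(195,190,275,260));P=xy(s,w,.0655);print('dial scene',cv2.fitEllipse(P.astype(np.float32)*1000))
v,u=np.nonzero(ms['orange'][200:240,190:220]);P=xy(s,np.c_[u+190,v+200],.0675);print('orange',len(u),P.mean(0))
v,u=np.nonzero(ms['red'][200:240,190:240]);P=xy(s,np.c_[u+190,v+200],.0675);print('red',np.round(P*1000).tolist())
E
```

```text
blue (460.8962097167969, 273.0410461425781, 114.25233459472656, 115.93607330322266, 0.15779942274093628)
dial ((462.9134216308594, 273.6482849121094), (102.56028747558594, 103.62296295166016), 146.04574584960938)
plate (598.7465209960938, 212.28826904296875, 93.39990234375, 244.25999450683594, 0.1607462614774704)
red 1 [0.43972037 0.30857031] 0.30857031291073755
[[440. 309.]]
orange 7 [0.42421425 0.3119861 ] 0.3141174922281499
dial scene ((460.10546875, 271.51177978515625), (96.30667114257812, 100.71327209472656), 107.00965118408203)
orange 18 [0.42398501 0.31323619]
red [[437.0, 312.0], [439.0, 311.0], [440.0, 310.0], [443.0, 302.0], [445.0, 301.0], [446.0, 299.0], [447.0, 298.0], [449.0, 297.0], [454.0, 292.0], [450.0, 290.0], [452.0, 289.0], [453.0, 288.0], [419.0, 313.0]]
```

Call:
drive_tool --steps '[{"dx": -0.41,"dz": -1,"gripper": 45},{"dx": -0.41,"dz": -1,"gripper": 45},{"dx": -0.41,"dz": -1,"gripper": 45},{"dx": -0.41,"dz": -1,"gripper": 45},{"dx": -0.41,"dz": -1,"gripper": 45},{"dx": -0.41,"dz": -1,"gripper": 45},{"dx": -0.41,"dz": -1,"gripper": 45},{"dx": -0.41,"dz": -1,"gripper": 45},{"dx": -0.41,"dz": -1,"gripper": 45},{"dx": -0.41,"dz": -1,"gripper": 45}]'

```text
invalid input at $.steps[0]: expected keys dx, dy, dz, yaw, gripper
```

Call:
drive_tool --steps '[{"dz": -1,"gripper": 45},{"dz": -1,"gripper": 45},{"dz": -1,"gripper": 45},{"dz": -0.34,"gripper": 45},{"yaw": 1,"dy": 0.5,"gripper": 45},{"yaw": 1,"dy": 0.5,"gripper": 45},{"yaw": 1,"dy": 0.5,"gripper": 45},{"yaw": 1,"dy": 0.5,"gripper": 45},{"yaw": 1,"dy": 0.5,"gripper": 45},{"yaw": 0.95,"gripper": 45}]'

```text
invalid input at $.steps[0]: expected keys dx, dy, dz, yaw, gripper
```

Call:
drive_tool --steps '[{"dx": -0.41,"dy": 0,"dz": -1,"yaw": 0,"gripper": 45},{"dx": -0.41,"dy": 0,"dz": -1,"yaw": 0,"gripper": 45},{"dx": -0.41,"dy": 0,"dz": -1,"yaw": 0,"gripper": 45},{"dx": -0.41,"dy": 0,"dz": -1,"yaw": 0,"gripper": 45},{"dx": -0.41,"dy": 0,"dz": -1,"yaw": 0,"gripper": 45},{"dx": -0.41,"dy": 0,"dz": -1,"yaw": 0,"gripper": 45},{"dx": -0.41,"dy": 0,"dz": -1,"yaw": 0,"gripper": 45},{"dx": -0.41,"dy": 0,"dz": -1,"yaw": 0,"gripper": 45},{"dx": -0.41,"dy": 0,"dz": -1,"yaw": 0,"gripper": 45},{"dx": -0.41,"dy": 0,"dz": -1,"yaw": 0,"gripper": 45}]'

```text
t: 0.93
ee_pos: [0.3858, 0.3032, 0.245]
tool_rot: [-1.57, 0.0, 1.203]
ft_force: [0.9, -0.1, 0.7]
opening: 0.523
```

Call:
drive_tool --steps '[{"dx": 0,"dy": 0,"dz": -1,"yaw": 0,"gripper": 45},{"dx": 0,"dy": 0,"dz": -1,"yaw": 0,"gripper": 45},{"dx": 0,"dy": 0,"dz": -1,"yaw": 0,"gripper": 45},{"dx": 0,"dy": 0,"dz": -0.34,"yaw": 0,"gripper": 45},{"dx": 0,"dy": 0.6,"dz": 0,"yaw": 1,"gripper": 45},{"dx": 0,"dy": 0.6,"dz": 0,"yaw": 1,"gripper": 45},{"dx": 0,"dy": 0.6,"dz": 0,"yaw": 1,"gripper": 45},{"dx": 0,"dy": 0.6,"dz": 0,"yaw": 1,"gripper": 45},{"dx": 0,"dy": 0.6,"dz": 0,"yaw": 1,"gripper": 45},{"dx": 0,"dy": 0.6,"dz": 0,"yaw": 0.95,"gripper": 45}]'

```text
t: 1.77
ee_pos: [0.4623, 0.2746, 0.1544]
tool_rot: [-1.57, 0.001, 0.575]
ft_force: [-0.3, 0.1, -0.5]
opening: 0.523
```

```bash
python3 - <<'E'
from h import *
c=cap('scene','s2.png');print(env.get_obs()['ee_pos'],env.get_obs()['tool_rot'])
im=cv2.cvtColor(c['image'],cv2.COLOR_RGB2BGR)[75:275,150:400]
cv2.imwrite('pics/z3.png',cv2.resize(im,None,fx=3,fy=3,interpolation=cv2.INTER_CUBIC))
E
```

```text
[0.46086086 0.27391779 0.15148592] [-1.56950216  0.00577825  0.56941203]
```

View pics/z3.png

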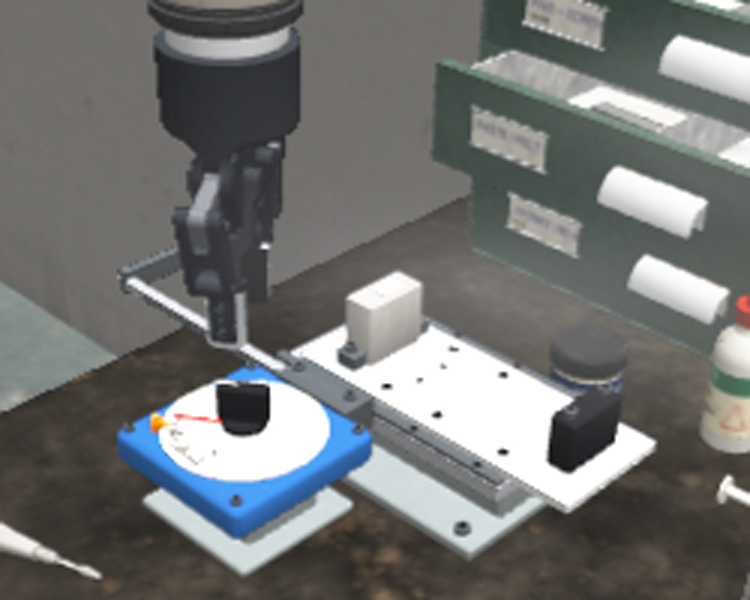

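Call:
drive_tool --steps '[{"dx": 0,"dy": 0.7,"dz": 0,"yaw": 0,"gripper": 45},{"dx": 0,"dy": 0.7,"dz": 0,"yaw": 0,"gripper": 45},{"dx": 0,"dy": 0.7,"dz": 0,"yaw": 0,"gripper": 45},{"dx": 0,"dy": 0.4,"dz": 0,"yaw": 0,"gripper": 45},{"dx": 0,"dy": 0.2,"dz": 0,"yaw": 0,"gripper": 45},{"dx": 0,"dy": 0.1,"dz": 0,"yaw": 0,"gripper": 45},{"dx": 0,"dy": 0,"dz": 0,"yaw": 0,"gripper": 20},{"dx": 0,"dy": 0,"dz": 0,"yaw": 0,"gripper": 10},{"dx": 0,"dy": 0,"dz": 0,"yaw": 0,"gripper": 5},{"dx": 0,"dy": 0,"dz": 0,"yaw": 0,"gripper": 5}]'

```text
t: 2.65
ee_pos: [0.4636, 0.2745, 0.088]
tool_rot: [-1.571, -0.002, 0.581]
ft_force: [-5.3, -3.6, 14.5]
opening: 0.127
```

Call:
drive_tool --steps '[{"dx": 0,"dy": 0,"dz": 0,"yaw": 0,"gripper": 5},{"dx": 0,"dy": 0,"dz": 0,"yaw": 0,"gripper": 5},{"dx": 0,"dy": 0,"dz": 0,"yaw": 0,"gripper": 5},{"dx": 0,"dy": 0,"dz": 0,"yaw": 0,"gripper": 5},{"dx": 0,"dy": 0,"dz": 0,"yaw": 0,"gripper": 5},{"dx": 0,"dy": 0,"dz": 0,"yaw": 0,"gripper": 5},{"dx": 0,"dy": 0,"dz": 0,"yaw": 0,"gripper": 5},{"dx": 0,"dy": 0,"dz": 0,"yaw": 0,"gripper": 5},{"dx": 0,"dy": 0,"dz": 0,"yaw": 0,"gripper": 5},{"dx": 0,"dy": 0,"dz": 0,"yaw": 0,"gripper": 5}]'

```text
t: 3.48
ee_pos: [0.4635, 0.2745, 0.088]
tool_rot: [-1.571, -0.002, 0.581]
ft_force: [-5.0, -3.1, 14.6]
opening: 0.13
```

Call:
drive_tool --steps '[{"dx": 0,"dy": -0.12,"dz": 0,"yaw": 0,"gripper": 5},{"dx": 0,"dy": 0,"dz": 0,"yaw": -0.4,"gripper": 5},{"dx": 0,"dy": 0,"dz": 0,"yaw": -0.8,"gripper": 5},{"dx": 0,"dy": 0,"dz": 0,"yaw": -0.9,"gripper": 5},{"dx": 0,"dy": 0,"dz": 0,"yaw": -0.9,"gripper": 5},{"dx": 0,"dy": 0,"dz": 0,"yaw": -0.9,"gripper": 5},{"dx": 0,"dy": 0,"dz": 0,"yaw": -0.9,"gripper": 5},{"dx": 0,"dy": 0,"dz": 0,"yaw": -0.9,"gripper": 5},{"dx": 0,"dy": 0,"dz": 0,"yaw": -0.9,"gripper": 5},{"dx": 0,"dy": 0,"dz": 0,"yaw": -0.9,"gripper": 5}]'

```text
t: 4.32
ee_pos: [0.4641, 0.2754, 0.0882]
tool_rot: [-1.572, -0.003, 1.369]
ft_force: [3.6, 6.0, -11.5]
opening: 0.13
```

Call:
drive_tool --steps '[{"dx": 0,"dy": 0,"dz": 0,"yaw": -0.9,"gripper": 5},{"dx": 0,"dy": 0,"dz": 0,"yaw": -0.8,"gripper": 5},{"dx": 0,"dy": 0,"dz": 0,"yaw": -0.6,"gripper": 5},{"dx": 0,"dy": 0,"dz": 0,"yaw": -0.4,"gripper": 5},{"dx": 0,"dy": 0,"dz": 0,"yaw": -0.4,"gripper": 5},{"dx": 0,"dy": 0,"dz": 0,"yaw": -0.4,"gripper": 5},{"dx": 0,"dy": 0,"dz": 0,"yaw": 0,"gripper": 5},{"dx": 0,"dy": 0,"dz": 0,"yaw": 0,"gripper": 5},{"dx": 0,"dy": 0,"dz": 0,"yaw": 0,"gripper": 5},{"dx": 0,"dy": 0,"dz": 0,"yaw": 0,"gripper": 5}]'

```text
t: 5.15
ee_pos: [0.4641, 0.276, 0.0882]
tool_rot: [-1.574, -0.003, 1.732]
ft_force: [4.5, 8.3, -12.6]
opening: 0.126
```

```bash
python3 - <<'E'
from h import *
c=cap('scene','s3.png');o=env.get_obs();print(o['t'],o['ee_pos'],o['tool_rot'],o['torque'],o['ft_force'])
im=cv2.cvtColor(c['image'],cv2.COLOR_RGB2BGR)[145:275,180:380]
cv2.imwrite('pics/z4.png',cv2.resize(im,None,fx=4,fy=4,interpolation=cv2.INTER_CUBIC))
E
```

```text
5.2 [0.46412396 0.27603081 0.08820365] [-1.57386609 -0.00274455  1.73172663] [ 1.38850164 -0.68529762  0.07938241] [  4.45807679   8.67288349 -13.55398797]
```

View pics/z4.png

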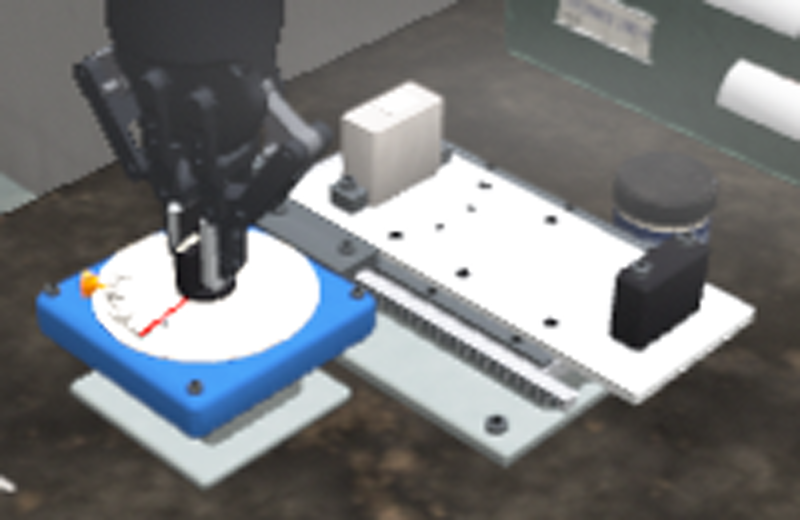

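Call:
drive_tool --steps '[{"dx": 0,"dy": 0,"dz": 0,"yaw": -0.5,"gripper": 5},{"dx": 0,"dy": 0,"dz": 0,"yaw": -0.5,"gripper": 5},{"dx": 0,"dy": 0,"dz": 0,"yaw": -0.3,"gripper": 5},{"dx": 0,"dy": 0,"dz": 0,"yaw": 0,"gripper": 5},{"dx": 0,"dy": 0,"dz": 0,"yaw": 0,"gripper": 5},{"dx": 0,"dy": 0,"dz": 0,"yaw": 0,"gripper": 5},{"dx": 0,"dy": 0,"dz": 0,"yaw": 0,"gripper": 5},{"dx": 0,"dy": 0,"dz": 0,"yaw": 0,"gripper": 5},{"dx": 0,"dy": 0,"dz": 0,"yaw": 0,"gripper": 5},{"dx": 0,"dy": 0,"dz": 0,"yaw": 0,"gripper": 5}]'

```text
t: 6.03
ee_pos: [0.4641, 0.2761, 0.0883]
tool_rot: [-1.574, -0.004, 1.862]
ft_force: [3.0, 7.5, -11.6]
opening: 0.126
```

```bash
python3 - <<'E'
from h import *
c=cap('scene','s4.png');o=env.get_obs();print(o['t'],o['ee_pos'],o['tool_rot'],o['torque'],o['ft_force'])
m=masks(c)['red']
v,u=np.nonzero(m[200:260,200:235]);P=xy(c,np.c_[u+200,v+200],.0675);d=P-[.4625,.273];d=d[np.hypot(*d.T)>.025]
print(np.round(np.c_[np.degrees(np.arctan2(d[:,1],d[:,0]))%360,np.hypot(*d.T)*1000]))
im=cv2.cvtColor(c['image'],cv2.COLOR_RGB2BGR)[145:275,180:380]
cv2.imwrite('pics/z5.png',cv2.resize(im,None,fx=4,fy=4,interpolation=cv2.INTER_CUBIC))
E
```

```text
6.0833 [0.46408242 0.27604935 0.08831243] [-1.57384014 -0.00406055  1.86172656] [ 1.26039071 -0.622639   -2.28969477] [  4.01224024   7.59347773 -11.12363467]
[[138.  59.]
 [186.  27.]
 [186.  35.]
 [189.  34.]
 [187.  38.]
 [189.  37.]
 [188.  41.]
 [187.  46.]
 [189.  45.]]
```

View pics/z5.png

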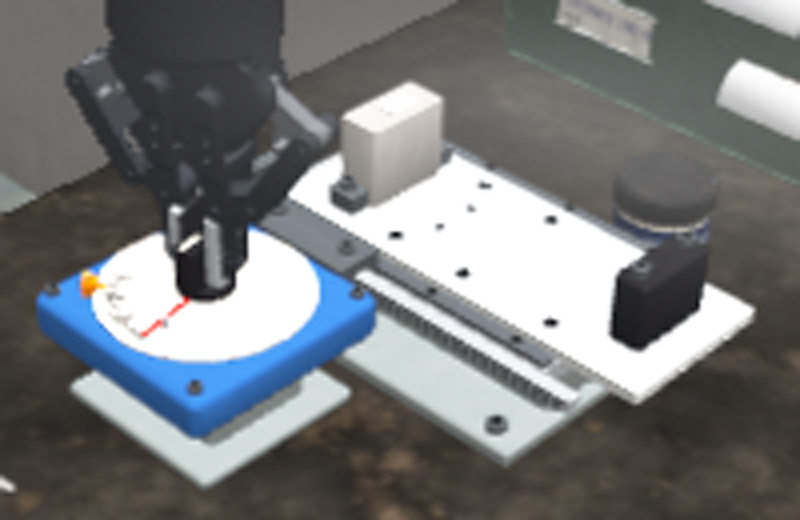

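Call:
drive_tool --steps '[{"dx": 0,"dy": 0,"dz": 0,"yaw": 0.5,"gripper": 5},{"dx": 0,"dy": 0,"dz": 0,"yaw": 0,"gripper": 15},{"dx": 0,"dy": 0,"dz": 0,"yaw": 0,"gripper": 30},{"dx": 0,"dy": 0,"dz": 0,"yaw": 0,"gripper": 45},{"dx": 0,"dy": 0,"dz": 0,"yaw": 0,"gripper": 45},{"dx": 0,"dy": -0.2,"dz": 0,"yaw": 0,"gripper": 45},{"dx": 0,"dy": -0.6,"dz": 0,"yaw": 0,"gripper": 45},{"dx": 0,"dy": -1,"dz": 0,"yaw": 0,"gripper": 45},{"dx": 0,"dy": -1,"dz": 0,"yaw": 0,"gripper": 45},{"dx": 0,"dy": 0,"dz": 0,"yaw": 0,"gripper": 45}]'

```text
t: 6.92
ee_pos: [0.4654, 0.2753, 0.1635]
tool_rot: [-1.58, -0.001, 1.816]
ft_force: [1.7, -0.3, 0.6]
opening: 0.528
```

```bash
python3 - <<'E'
from h import *
c=cap('scene','s5.png');o=env.get_obs();print(o['t'],o['ee_pos'],o['tool_rot'],o['torque'],o['ft_force'])
t=cap('top','t5.png')
for c,n in((c,'z6.png'),(t,'z7.png')):
    r=(215,130,365,210) if n=='z7.png' else (180,140,380,270)
    im=cv2.cvtColor(c['image'],cv2.COLOR_RGB2BGR)[r[1]:r[3],r[0]:r[2]]
    cv2.imwrite('pics/'+n,cv2.resize(im,None,fx=4 if n=='z6.png' else 5,fy=4 if n=='z6.png' else 5,interpolation=cv2.INTER_CUBIC))
m=masks(t)['black']
b,_=big(m,(325,160,352,202)); print(yawrect(xy(t,b,.096)),yawrect(xy(t,b,.058)),cv2.boundingRect(b))
m=masks(load('scene1.png'))['black']
b,_=big(m,(328,195,360,240)); print(yawrect(xy(load('scene1.png'),b,.096)),cv2.boundingRect(b))
E
```

```text
6.9667 [0.46453345 0.27493899 0.16138281] [-1.57687570e+00 -8.76797825e-04  1.81593593e+00] [ 0.02745267  0.02635673 -0.01519683] [-0.63974205 -0.39513602  0.3173475 ]
(592.151611328125, 118.31316375732422, 15.263314247131348, 46.36797332763672, 89.90050506591797) (603.1702270507812, 113.95358276367188, 15.982281684875488, 48.55202865600586, 89.9005126953125) (335, 171, 10, 24)
(572.9962158203125, 101.41449737548828, 78.39875793457031, 36.70537567138672, 27.047880172729492) (333, 208, 24, 24)
```

View pics/z6.png

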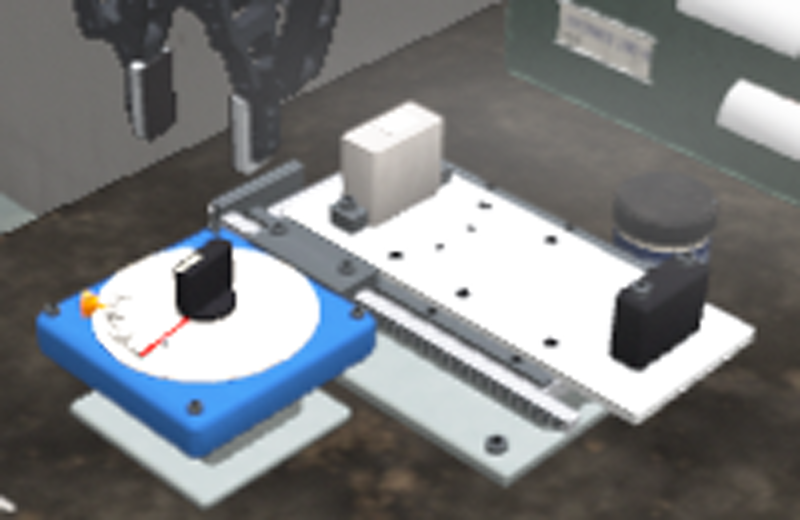

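View pics/z7.png

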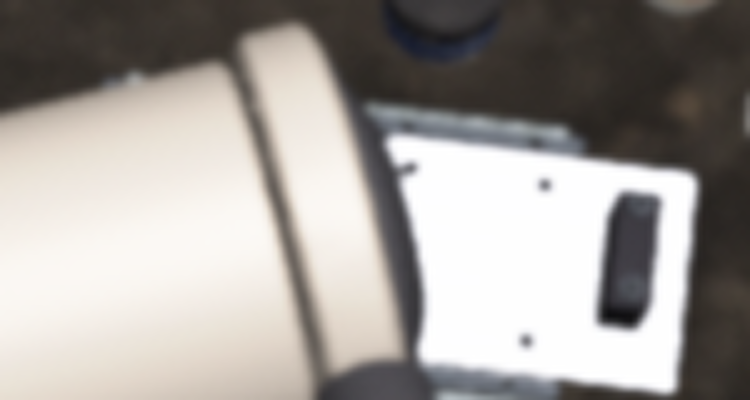

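```bash
python3 - <<'E'
from h import *
t=load('t5.png')
f=lambda u,v:(215+u/5-.4,130+v/5-.4)
print('screws',ray(t,*f(640,207),.096),ray(t,*f(630,290),.096))
print('rear',ray(t,*f(697,172),.058),ray(t,*f(678,393),.058))
s=load('s5.png'); g=lambda u,v:(180+u/4-.4,140+v/4-.4)
print('scene plate rear corners',ray(s,*g(755,328),.058),ray(s,*g(638,412),.058))
print('scene screws',ray(s,*g(643,287),.096),ray(s,*g(682,262),.096), 'corner -x+... ',ray(s,*g(617,295),.096),ray(s,*g(708,262),.096))
print('core etc front: foot',ray(s,*g(213,205),.07),'edge',ray(s,*g(243,213),.05))
E
```

```text
screws [0.61601667 0.1155362  0.096     ] [0.58229056 0.11598073 0.096     ]
rear [0.64612234 0.08945743 0.058     ] [0.55309037 0.08814934 0.058     ]
scene plate rear corners [0.64298366 0.09173643 0.058     ] [0.55373988 0.09197271 0.058     ]
scene screws [0.58602206 0.11896961 0.096     ] [0.61470357 0.11865372 0.096     ] corner -x+...  [0.57274841 0.12329005 0.096     ] [0.62330508 0.11030535 0.096     ]
core etc front: foot [0.51865125 0.33454832 0.07      ] edge [0.54474864 0.34188778 0.05      ]
```

Call:
drive_tool --steps '[{"dx": 0,"dy": 0,"dz": 0,"yaw": 0.8,"gripper": 45},{"dx": 0,"dy": 0,"dz": 0,"yaw": 0.8,"gripper": 45},{"dx": 0,"dy": 0,"dz": 0,"yaw": 0.74,"gripper": 45},{"dx": -0.9,"dy": 0,"dz": -0.77,"yaw": 0,"gripper": 45},{"dx": -0.9,"dy": 0,"dz": -0.77,"yaw": 0,"gripper": 45},{"dx": -0.9,"dy": 0,"dz": -0.77,"yaw": 0,"gripper": 45},{"dx": -0.9,"dy": 0,"dz": -0.77,"yaw": 0,"gripper": 45},{"dx": -0.9,"dy": 0,"dz": -0.77,"yaw": 0,"gripper": 45},{"dx": -0.9,"dy": 0,"dz": -0.77,"yaw": 0,"gripper": 45},{"dx": -0.9,"dy": 0,"dz": -0.77,"yaw": 0,"gripper": 45}]'

```text
t: 7.85
ee_pos: [0.5978, 0.1155, 0.157]
tool_rot: [-1.568, 0.0, 1.571]
ft_force: [0.3, 0.8, -0.7]
opening: 0.53
```

Call:
drive_tool --steps '[{"dx": 0,"dy": 0,"dz": 0,"yaw": 0,"gripper": 45},{"dx": 0,"dy": 0,"dz": 0,"yaw": 0,"gripper": 45},{"dx": 0,"dy": 0,"dz": 0,"yaw": 0,"gripper": 45},{"dx": 0,"dy": 0,"dz": 0,"yaw": 0,"gripper": 45},{"dx": 0,"dy": 0,"dz": 0,"yaw": 0,"gripper": 45},{"dx": 0,"dy": 0,"dz": 0,"yaw": 0,"gripper": 45},{"dx": 0,"dy": 0,"dz": 0,"yaw": 0,"gripper": 45},{"dx": 0,"dy": 0,"dz": 0,"yaw": 0,"gripper": 45},{"dx": 0,"dy": 0,"dz": 0,"yaw": 0,"gripper": 45},{"dx": 0,"dy": 0,"dz": 0,"yaw": 0,"gripper": 45}]'

```text
t: 8.68
ee_pos: [0.5978, 0.1169, 0.1584]
tool_rot: [-1.571, -0.0, 1.571]
ft_force: [-0.5, 0.5, 1.5]
opening: 0.525
```

```bash
python3 - <<'E'
from h import *
c=cap('scene','s6.png');o=env.get_obs();print(o['t'],o['ee_pos'],o['tool_rot'],o['ft_force'])
im=cv2.cvtColor(c['image'],cv2.COLOR_RGB2BGR)[100:270,180:400]
cv2.imwrite('pics/z8.png',cv2.resize(im,None,fx=3.5,fy=3.5,interpolation=cv2.INTER_CUBIC))
E
```

```text
8.7333 [0.59778395 0.11689302 0.1583569 ] [-1.57089185e+00 -6.99111870e-05  1.57065361e+00] [ 0.30123834 -0.98160241 -0.72836866]
```

View pics/z8.png

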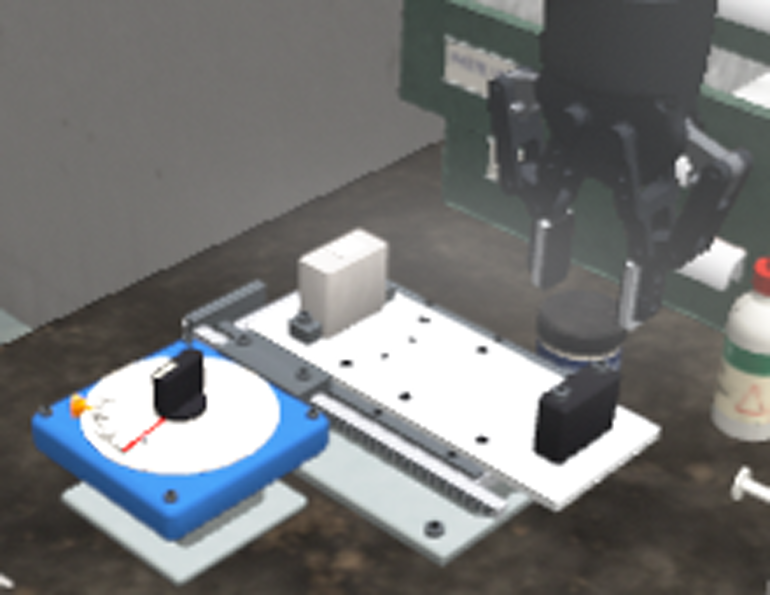

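Call:
drive_tool --steps '[{"dx": 0,"dy": 0.7,"dz": 0,"yaw": 0,"gripper": 45},{"dx": 0,"dy": 0.8,"dz": 0,"yaw": 0,"gripper": 45},{"dx": 0,"dy": 0.7,"dz": 0,"yaw": 0,"gripper": 45},{"dx": 0,"dy": 0.4,"dz": 0,"yaw": 0,"gripper": 45},{"dx": 0,"dy": 0.25,"dz": 0,"yaw": 0,"gripper": 45},{"dx": 0,"dy": 0.15,"dz": 0,"yaw": 0,"gripper": 45},{"dx": 0,"dy": 0,"dz": 0,"yaw": 0,"gripper": 45},{"dx": 0,"dy": 0,"dz": 0,"yaw": 0,"gripper": 45},{"dx": 0,"dy": 0,"dz": 0,"yaw": 0,"gripper": 45},{"dx": 0,"dy": 0,"dz": 0,"yaw": 0,"gripper": 45}]'

```text
t: 9.57
ee_pos: [0.5983, 0.1169, 0.0842]
tool_rot: [-1.572, -0.0, 1.571]
ft_force: [-0.2, -0.4, -0.4]
opening: 0.525
```

Call:
drive_tool --steps '[{"dx": 0,"dy": 0,"dz": 0,"yaw": 0,"gripper": 30},{"dx": 0,"dy": 0,"dz": 0,"yaw": 0,"gripper": 24},{"dx": 0,"dy": 0,"dz": 0,"yaw": 0,"gripper": 20},{"dx": 0,"dy": 0,"dz": 0,"yaw": 0,"gripper": 14},{"dx": 0,"dy": 0,"dz": 0,"yaw": 0,"gripper": 10},{"dx": 0,"dy": 0,"dz": 0,"yaw": 0,"gripper": 10},{"dx": 0,"dy": 0,"dz": 0,"yaw": 0,"gripper": 10},{"dx": 0,"dy": 0,"dz": 0,"yaw": 0,"gripper": 10},{"dx": 0,"dy": 0,"dz": 0,"yaw": 0,"gripper": 10},{"dx": 0,"dy": 0,"dz": 0,"yaw": 0,"gripper": 10}]'

```text
t: 10.4
ee_pos: [0.598, 0.1173, 0.0839]
tool_rot: [-1.572, -0.001, 1.571]
ft_force: [-1.8, 2.8, 5.6]
opening: 0.223
```

Call:
drive_tool --steps '[{"dx": 0.2,"dy": 0,"dz": 0,"yaw": 0,"gripper": 10},{"dx": 0.3,"dy": 0,"dz": 0,"yaw": 0,"gripper": 10},{"dx": 0.3,"dy": 0,"dz": 0,"yaw": 0,"gripper": 10},{"dx": 0.3,"dy": 0,"dz": 0,"yaw": 0,"gripper": 10},{"dx": 0.3,"dy": 0,"dz": 0,"yaw": 0,"gripper": 10},{"dx": 0.3,"dy": 0,"dz": 0,"yaw": 0,"gripper": 10},{"dx": 0.3,"dy": 0,"dz": 0,"yaw": 0,"gripper": 10},{"dx": 0.2,"dy": 0,"dz": 0,"yaw": 0,"gripper": 10},{"dx": 0.2,"dy": 0,"dz": 0,"yaw": 0,"gripper": 10},{"dx": 0,"dy": 0,"dz": 0,"yaw": 0,"gripper": 10}]'

```text
t: 11.23
ee_pos: [0.5986, 0.1761, 0.0839]
tool_rot: [-1.572, 0.002, 1.571]
ft_force: [1.0, -3.5, 4.6]
opening: 0.221
```

```bash
cat >> h.py <<'E'
C=np.array([.4625,.273])
def look(f,box=(180,140,380,270)):
    c=cap('scene',f);o=env.get_obs();print(o['t'],o['ee_pos'],o['tool_rot'],o['ft_force'])
    M=masks(c)
    for k in('red','orange'):
        v,u=np.nonzero(M[k][195:265,190:275]);P=xy(c,np.c_[u+190,v+195],.0675);d=P-C;r=np.hypot(*d.T)*1000;a=np.degrees(np.arctan2(d[:,1],d[:,0]))%360
        i=(r>22)&(r<62)&(a>80)&(a<200); print(k,i.sum(),'median',np.median(a[i]),'reading',np.radians(190-np.median(a[i])), 'outer',np.round(a[i&(r>32)]))
    im=cv2.cvtColor(c['image'],cv2.COLOR_RGB2BGR)[box[1]:box[3],box[0]:box[2]]
    cv2.imwrite('pics/z'+f,cv2.resize(im,None,fx=4,fy=4,interpolation=cv2.INTER_CUBIC))
E
python3 -c "
from h import *
look('s7.png')"
```

```text
11.2833 [0.59856124 0.17605114 0.08390283] [-1.57244570e+00  1.11232349e-03  1.57051974e+00] [ 0.70930762 -2.45321859  4.60590977]
red 13 median 166.3569013861709 reading 0.41264991618502506 outer [138. 166. 168. 166. 168. 169. 167. 169.]
orange 18 median 134.7675575243956 reading 0.9639879751176644 outer [126. 129. 128. 128. 132. 132. 132. 131. 135. 135. 135. 135. 135. 138.
 138. 138. 141. 141.]
```

View pics/zs7.png

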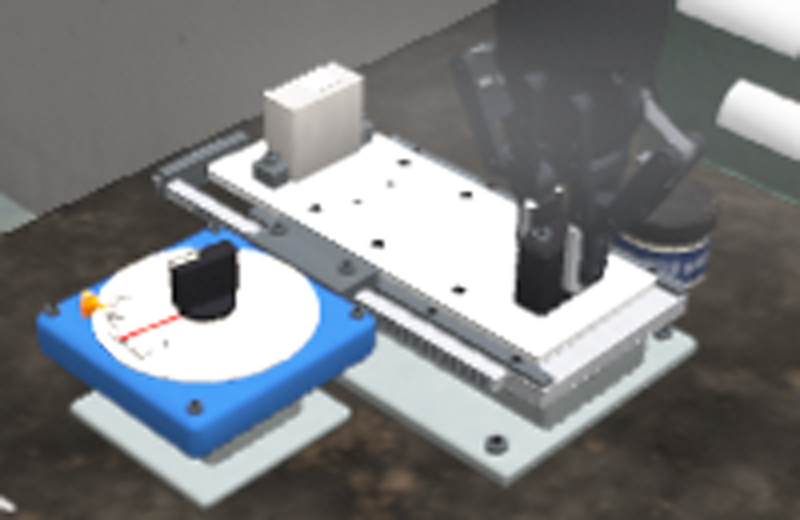

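Call:
drive_tool --steps '[{"dx": 0.2,"dy": 0,"dz": 0,"yaw": 0,"gripper": 10},{"dx": 0.25,"dy": 0,"dz": 0,"yaw": 0,"gripper": 10},{"dx": 0.25,"dy": 0,"dz": 0,"yaw": 0,"gripper": 10},{"dx": 0.25,"dy": 0,"dz": 0,"yaw": 0,"gripper": 10},{"dx": 0.25,"dy": 0,"dz": 0,"yaw": 0,"gripper": 10},{"dx": 0.25,"dy": 0,"dz": 0,"yaw": 0,"gripper": 10},{"dx": 0.25,"dy": 0,"dz": 0,"yaw": 0,"gripper": 10},{"dx": 0.2,"dy": 0,"dz": 0,"yaw": 0,"gripper": 10},{"dx": 0.1,"dy": 0,"dz": 0,"yaw": 0,"gripper": 10},{"dx": 0,"dy": 0,"dz": 0,"yaw": 0,"gripper": 10}]'

```text
t: 12.12
ee_pos: [0.5986, 0.2257, 0.084]
tool_rot: [-1.572, 0.002, 1.571]
ft_force: [-0.2, -4.2, 5.5]
opening: 0.224
```

```bash
python3 -c "
from h import *
look('s8.png',(150,140,350,270))
cap('top','t8.png')"
```

```text
12.1667 [0.59856509 0.22573241 0.08393828] [-1.57227765e+00  1.48347924e-03  1.57044761e+00] [-0.48466776 -4.85421131  5.09296361]
red 15 median 144.58058275917432 reading 0.7927183751894864 outer [138. 142. 143. 143. 143. 144. 145. 145. 146. 147. 147. 148.]
orange 18 median 134.7675575243956 reading 0.9639879751176644 outer [126. 129. 128. 128. 132. 132. 132. 131. 135. 135. 135. 135. 135. 138.
 138. 138. 141. 141.]
```

View pics/zs8.png

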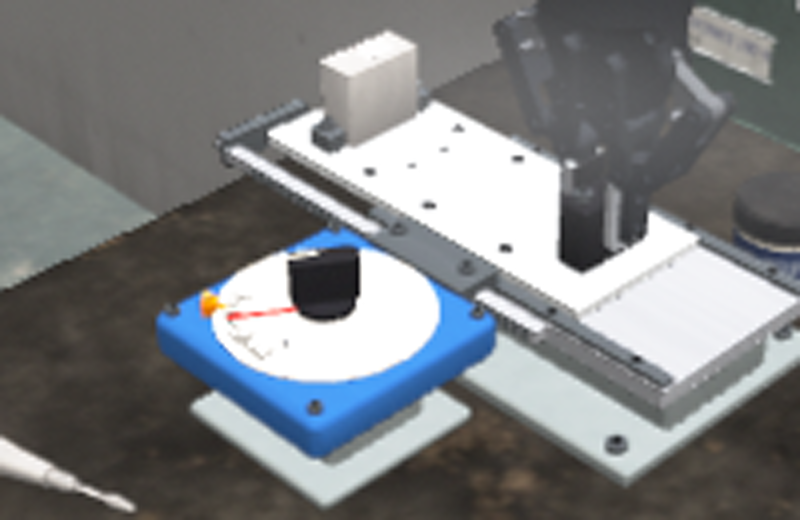

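View pics/t8.png

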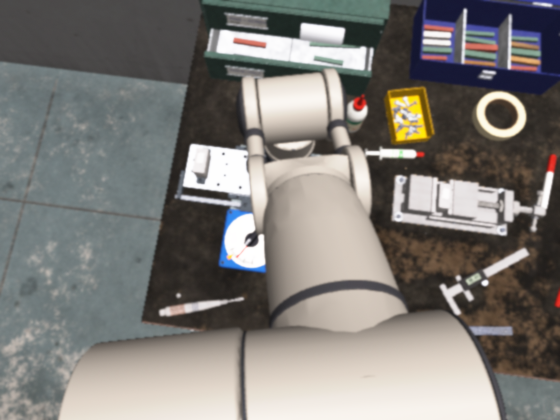

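Call:
drive_tool --steps '[{"dx": 0.1,"dy": 0,"dz": 0,"yaw": 0,"gripper": 10},{"dx": 0.15,"dy": 0,"dz": 0,"yaw": 0,"gripper": 10},{"dx": 0.15,"dy": 0,"dz": 0,"yaw": 0,"gripper": 10},{"dx": 0.15,"dy": 0,"dz": 0,"yaw": 0,"gripper": 10},{"dx": 0.1,"dy": 0,"dz": 0,"yaw": 0,"gripper": 10},{"dx": 0.05,"dy": 0,"dz": 0,"yaw": 0,"gripper": 10},{"dx": 0,"dy": 0,"dz": 0,"yaw": 0,"gripper": 10},{"dx": 0,"dy": 0,"dz": 0,"yaw": 0,"gripper": 10},{"dx": 0,"dy": 0,"dz": 0,"yaw": 0,"gripper": 10},{"dx": 0,"dy": 0,"dz": 0,"yaw": 0,"gripper": 10}]'

```text
t: 13.05
ee_pos: [0.5986, 0.2427, 0.0841]
tool_rot: [-1.572, 0.002, 1.57]
ft_force: [0.2, -5.7, 6.4]
opening: 0.222
```

```bash
python3 -c "
from h import *
look('s9.png',(180,180,260,240))
im=cv2.imread('pics/zs9.png');cv2.imwrite('pics/zzs9.png',cv2.resize(im,None,fx=2.5,fy=2.5,interpolation=cv2.INTER_CUBIC)[:600,:800])
t=cap('top','t9.png')
im=cv2.cvtColor(t['image'],cv2.COLOR_RGB2BGR)[200:280,210:290];cv2.imwrite('pics/zt9.png',cv2.resize(im,None,fx=7,fy=7,interpolation=cv2.INTER_CUBIC))"
```

```text
13.1 [0.59864808 0.24265238 0.08407555] [-1.57228439  0.00211433  1.57026459] [ 0.09612147 -5.59287363  7.36344244]
red 8 median 138.88633715073922 reading 0.8921017094739067 outer [138. 139. 139. 139. 139. 139. 139. 139.]
orange 18 median 134.7675575243956 reading 0.9639879751176644 outer [126. 129. 128. 128. 132. 132. 132. 131. 135. 135. 135. 135. 135. 138.
 138. 138. 141. 141.]
```

View pics/zzs9.png

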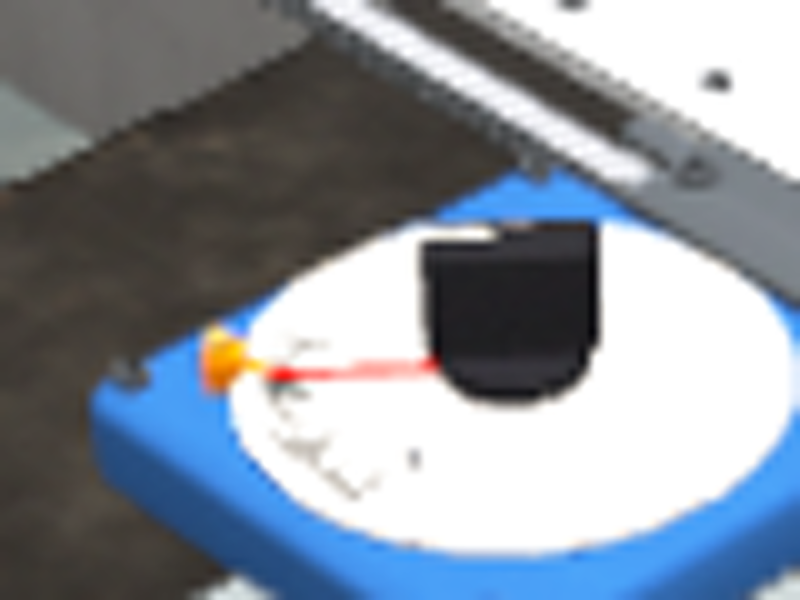

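View pics/zt9.png

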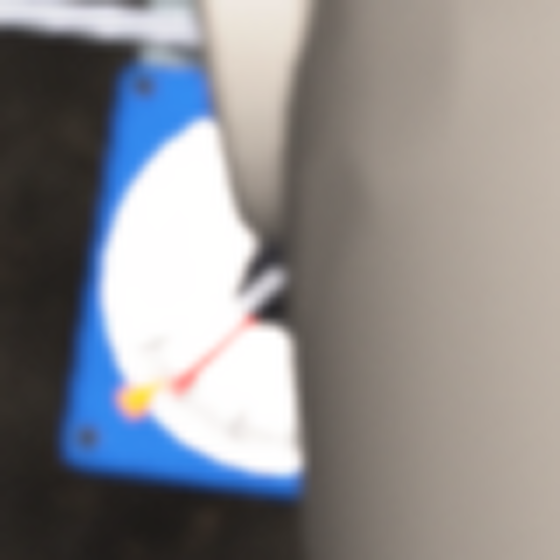

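```bash
python3 -c "
from h import *
c=load('s9.png');t=load('t9.png')
g=lambda u,v:(180+u/10-.45,180+v/10-.45); k=lambda u,v:(210+u/7-.43,200+v/7-.43)
def show(n,P,C=C):
    d=P[:2]-C; print(n,P,np.degrees(np.arctan2(d[1],d[0])),np.hypot(*d)*1000)
for CC in (C,C+[.0015,.002],C+[-.002,-.001]):
  for n,p in(('tip',(272,376)),('ptr inner',(432,366)),('index in',(263,367)),('index rim',(248,363)),('body',(224,360))): show('S '+n,ray(c,*g(*p),.0675 if n!='body' else .0695),CC)
  for n,p in(('tip',(180,386)),('inner',(252,321)),('index',(162,384)),('body',(135,401))): show('T '+n,ray(t,*k(*p),.0675),CC)
"
```

```text
S tip [0.42725302 0.30350327 0.0675    ] 139.1265909518009 46.613287541013186
S ptr inner [0.45041257 0.28534824 0.0675    ] 134.38849417158966 17.27961510244039
S index in [0.42784152 0.30688326 0.0675    ] 135.64799281361573 48.46942849745749
S index rim [0.42664865 0.30980819 0.0675    ] 134.24552752530664 51.38250728336437
S body [0.42245489 0.31135981 0.0695    ] 136.23137206285477 55.453455403331155
T tip [0.42965715 0.30055354 0.0675    ] 140.00500272166744 42.87016074172213
T inner [0.45012267 0.2835363  0.0675    ] 139.59363574037826 16.254598010565452
T index [0.42953307 0.30556583 0.0675    ] 135.35067803061713 46.339526030076264
T body [0.42390741 0.31221928 0.0675    ] 134.53855352774957 55.0230861956395
S tip [0.42725302 0.30350327 0.0675    ] 142.20059281074327 46.50566023359636
S ptr inner [0.45041257 0.28534824 0.0675    ] 142.70696555104945 17.079357055409993
S index in [0.42784152 0.30688326 0.0675    ] 138.59529449001852 48.20765370343684
S index rim [0.42664865 0.30980819 0.0675    ] 137.01847399061137 51.056178388533326
S body [0.42245489 0.31135981 0.0695    ] 
[... 376 characters left out ...]
350327 0.0675    ] 136.54258873439022 45.801934539595266
S ptr inner [0.45041257 0.28534824 0.0675    ] 127.07880158237658 16.731163857125658
S index in [0.42784152 0.30688326 0.0675    ] 133.1133915254561 47.7851244600117
S index rim [0.42664865 0.30980819 0.0675    ] 131.83949763726542 50.74813327201761
S body [0.42245489 0.31135981 0.0695    ] 134.0269403401175 54.74143679481686
T tip [0.42965715 0.30055354 0.0675    ] 137.20725719085178 42.03077855415142
T inner [0.45012267 0.2835363  0.0675    ] 131.97254477029188 15.516934234567655
T index [0.42953307 0.30556583 0.0675    ] 132.69379565976 45.66854083386667
T body [0.42390741 0.31221928 0.0675    ] 132.29677299772004 54.374702008316575
```

Call:
drive_tool --steps '[{"dx": 0.1,"dy": 0,"dz": 0,"yaw": 0,"gripper": 10},{"dx": 0.1,"dy": 0,"dz": 0,"yaw": 0,"gripper": 10},{"dx": 0.1,"dy": 0,"dz": 0,"yaw": 0,"gripper": 10},{"dx": 0,"dy": 0,"dz": 0,"yaw": 0,"gripper": 10},{"dx": 0,"dy": 0,"dz": 0,"yaw": 0,"gripper": 10},{"dx": 0,"dy": 0,"dz": 0,"yaw": 0,"gripper": 10},{"dx": 0,"dy": 0,"dz": 0,"yaw": 0,"gripper": 10},{"dx": 0,"dy": 0,"dz": 0,"yaw": 0,"gripper": 10},{"dx": 0,"dy": 0,"dz": 0,"yaw": 0,"gripper": 10},{"dx": 0,"dy": 0,"dz": 0,"yaw": 0,"gripper": 10}]'

```text
t: 13.98
ee_pos: [0.5987, 0.2501, 0.0841]
tool_rot: [-1.572, 0.002, 1.57]
ft_force: [-0.6, -5.6, 7.0]
opening: 0.219
```

```bash
python3 -c "
from h import *
look('s10.png',(180,180,260,240))
im=cv2.imread('pics/zs10.png');cv2.imwrite('pics/zzs10.png',cv2.resize(im,None,fx=2.5,fy=2.5,interpolation=cv2.INTER_CUBIC)[:600,:800])
im=cv2.imread('pics/s10.png')[120:270,140:340];cv2.imwrite('pics/zw10.png',cv2.resize(im,None,fx=4,fy=4,interpolation=cv2.INTER_CUBIC))
t=cap('top','t10.png')
im=cv2.cvtColor(t['image'],cv2.COLOR_RGB2BGR)[200:280,210:290];cv2.imwrite('pics/zt10.png',cv2.resize(im,None,fx=7,fy=7,interpolation=cv2.INTER_CUBIC))"
```

```text
14.0333 [0.59868856 0.25011936 0.0841169 ] [-1.57234067  0.00219162  1.57023734] [-0.29555558 -6.09777837  6.97669188]
red 15 median 134.3242035199418 reading 0.9717259622472852 outer [135. 135. 135. 135. 134. 134. 134. 134. 138.]
orange 19 median 134.74948961619995 reading 0.9643033196046268 outer [126. 129. 128. 128. 132. 132. 132. 131. 135. 135. 135. 135. 135. 135.
 138. 138. 138. 141. 141.]
```

View pics/zzs10.png

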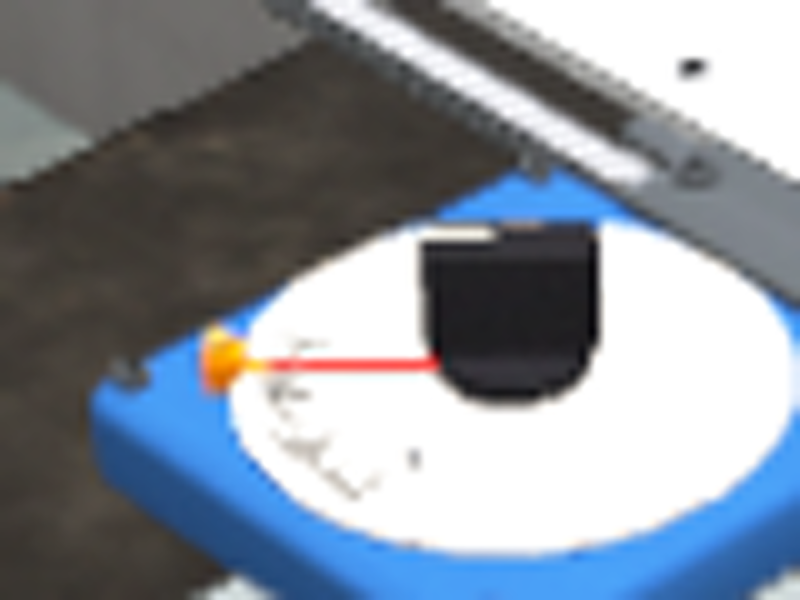

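View pics/zw10.png

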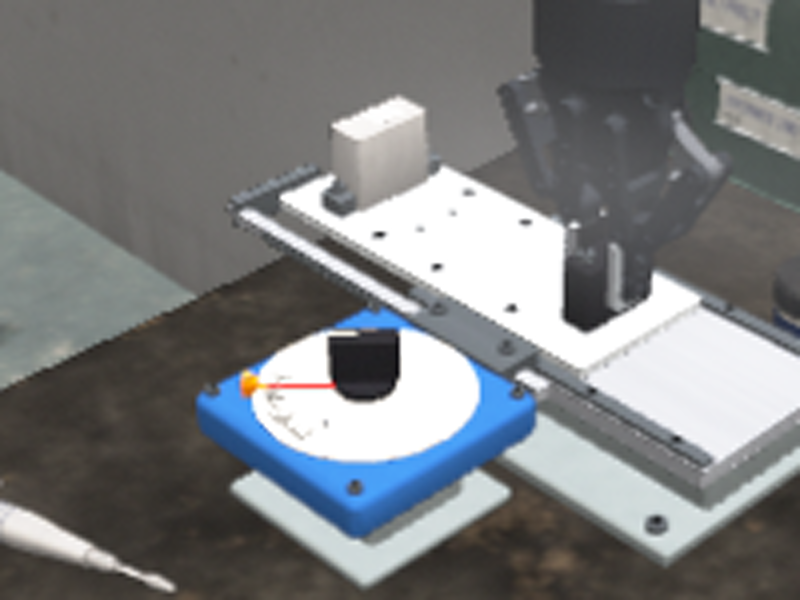

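View pics/zt10.png

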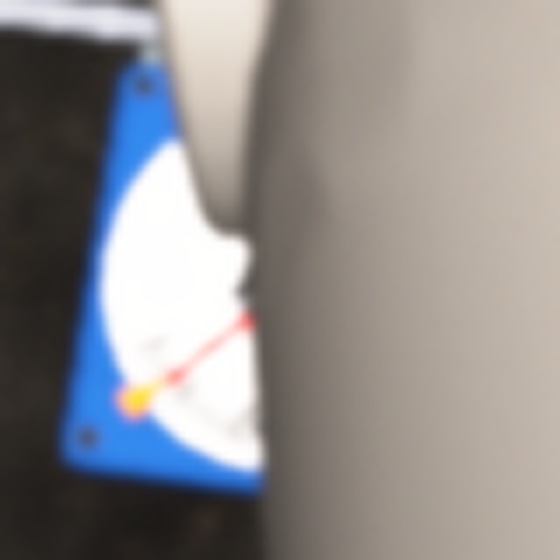

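```bash
python3 -c "
from h import *
env.sign_off();o=env.get_obs();print(o['t'],o['ee_pos'],o['ft_force'],o['opening'])"
```

```text
the job is handed in; nothing more can be done
the job is handed in; nothing more can be done
```

I turned the reset knob back until it met its zero stop. Then I gripped the plate by its heel block and slid it out until the red pointer lined up with the orange tab. I handed in at about 14 s of the 51 s allowed, still holding the block; no verdict was reported.

Last checks before handing in:
- **Pointer:** the scene camera put the pointer and the tab both at about 134.5°, 0.01 rad apart, against the 0.06 rad limit. The top view, judged by eye, also showed them in line.
- **Plate:** in the pictures it looked flat and square in its guides, with its front edge close against the feeler's foot. I didn't measure the gap at the foot or the plate's tilt.
- **Grip and force:** the fingers stood at about 19 mm on the 20 mm block. The wrist force was about 9 N and steady.

**Smaller disagreements:**
- At the zero stop the pointer measured about 188° instead of 190°, within the error of the dial-centre estimate. The torque of about 2.3 N m at the knob confirmed it was on the stop.
- While gripping the knob, the fingertips pressed lightly on its base, with about 15 N upward. I raised the tool 3 mm, and the force then read about 12 N downward while I turned the knob.
- The state reading after handing in was refused, so I have no readings from the judged second.

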